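# Set out the doming punches by size at the jeweller's bench

## Task

Set the bench up for doming: stand the four steel doming punches in the punch tray, dome up and one to a compartment, in order of head size, with the largest in the compartment next to the brass doming block and the smallest at the far end. Do not knock any punch over, and leave the doming block, the anvil, the file and the slab where they are.

Things in the scene. Friction and masses are not known exactly. Their poses are not given: they have to be found in the camera images.
- punch_18: Smallest of four loose round steel doming punches: head 18 mm across, shank 14 mm, 63 mm tall, about 85 g; starts standing dome up on the bench. Origin: centre of the flat foot; z up its axis to the dome. Shank 0-36 mm above the foot, flare 36-46, straight band of full head width 46-54 (good grip from above, any yaw), dome above.
- punch_26: Second smallest of four loose round steel doming punches: head 26 mm across, shank 16 mm, 67 mm tall, about 155 g; starts standing dome up on the bench. Origin: centre of the flat foot; z up its axis to the dome. Shank 0-36 mm above the foot, flare 36-46, straight band of full head width 46-54 (good grip from above, any yaw), dome above.
- punch_34: Second largest of four loose round steel doming punches: head 34 mm across, shank 20 mm, 71 mm tall, about 270 g; starts standing dome up on the bench. Origin: centre of the flat foot; z up its axis to the dome. Shank 0-36 mm above the foot, flare 36-46, straight band of full head width 46-54 (good grip from above, any yaw), dome above.
- punch_42: Largest of four loose round steel doming punches: head 42 mm across, shank 24 mm, 75 mm tall, about 430 g; starts standing dome up on the bench. Origin: centre of the flat foot; z up its axis to the dome. Shank 0-36 mm above the foot, flare 36-46, straight band of full head width 46-54 (good grip from above, any yaw), dome above.
- tray: Low beech tray fixed to the bench, 66 mm (x) by 240 mm (y), yaw within 0.2 rad of the world axes. Origin: centre of underside, on the bench. One row of four compartments, 50 x 50 mm inside, centres at x 0, y -87, -29, 29, 87 mm; floors 10 mm, fence tops 24 mm above the bench, fences 8 mm thick. Fingers closing along its x clear punches in the next compartments.
- doming_block: Brass doming block: loose 60 mm cube with round hollows in its faces, 1.7 kg. Origin: centre of its underside; z up. Stands off one end of the tray's row, either end at random: y in the tray's frame is about +190 or -190 mm. Leave it in place.
- anvil: Bystander: small dark steel bench anvil with a horn, 56 x 96 mm, 56 mm tall, standing off the other end of the tray, about 190 mm from the tray's centre. Origin: under its foot. Leave it in place.
- file: Bystander: flat hand file with a turned wooden handle, 275 mm long, 27 mm tall at the handle, lying on the bench to the robot's right. Origin: on the bench under the shoulder of the blade; x towards the tip. Leave it in place.
- slab: Bystander: dark grooved graphite slab, 150 x 95 x 9 mm, lying on the bench to the robot's left. Origin: centre of its underside. Leave it in place.
Mind the look-alikes: they are no part of the job. What is shaped like the punch_42 but pink is not meant. Leave any turquoise look-alike of the punch_34 alone.

How it is judged:
At the end, for the whole second after the job is handed in: Punches in falling head size along the tray, largest in the compartment nearest the block; each at rest on its compartment's floor (foot 6-13.5 mm up), upright within 0.1 rad, within 18 mm of the compartment's centre on each tray axis; block, anvil, file, slab within 15 mm of their starts (x of punch_18 in the frame of tray between -0.018 and 0.018 m and height (world z) of punch_18 between 0.006 and 0.0135 m and angle between each of punch_18, punch_26, punch_34, punch_42's own z axis and vertical below 0.1 rad and linear speed of each of punch_18, punch_26, punch_34, punch_42 below 0.02 m/s and angular speed of each of punch_18, punch_26, punch_34, punch_42 below 0.3 rad/s and x of punch_26 in the frame of tray between -0.018 and 0.018 m and height (world z) of punch_26 between 0.006 and 0.0135 m and x of punch_34 in the frame of tray between -0.018 and 0.018 m and height (world z) of punch_34 between 0.006 and 0.0135 m and x of punch_42 in the frame of tray between -0.018 and 0.018 m and height (world z) of punch_42 between 0.006 and 0.0135 m and distance of each of doming_block, anvil, file, slab from where it was at the start of the episode below 0.015 m and ((y of doming_block in the frame of tray above 0 m and y of punch_18 in the frame of tray between -0.105 and -0.069 m and y of punch_26 in the frame of tray between -0.047 and -0.011 m and y of punch_34 in the frame of tray between 0.011 and 0.047 m and y of punch_42 in the frame of tray between 0.069 and 0.105 m) or (y of doming_block in the frame of tray below 0 m and y of punch_42 in the frame of tray between -0.105 and -0.069 m and y of punch_34 in the frame of tray between -0.047 and -0.011 m and y of punch_26 in the frame of tray between 0.011 and 0.047 m and y of punch_18 in the frame of tray between 0.069 and 0.105 m))); the robot touches nothing.
It fails at once if a punch is knocked over (angle between any of punch_18, punch_26, punch_34, punch_42's own z axis and vertical above 0.8 rad).
It fails at once if the doming block, anvil, file or slab is displaced by more than 15 mm (distance of any of doming_block, anvil, file, slab from where it was at the start of the episode above 0.015 m).
It also fails if it takes over 96 s, if anything falls off the work surface, if the arm or the gripper's body presses on something with over 40 N, if the wrist force passes 120 N, or if a joint passes its speed limit or range.

## Robot

A 7-joint arm with a two-finger parallel gripper is mounted at the origin on the work surface. World frame = base frame: x ahead of the robot, y to its left, z up, the work surface at z = 0. Lengths are in m, angles in rad, forces in N, time in s.
With the tool pointing down it reaches from about 0.4 to 0.85 m from the base axis. Payload 4.4 kg.
Tool frame: the origin (TCP) lies at the very end of the fingers, on their centre line; the grasp point (between the pads) lies manip.grip_depth behind it (manip.grip_depth is the distance from the TCP to the grasp point, in m); z points along the fingers, y is the line along which they close (so a half turn about z gives the same grasp; the last joint's range is limited). The gripper opens to 94 mm and grips with 3 to 60 N. Pads are 16 mm wide; open, the fingers measure 119 mm over their backs; the gripper's body (75 mm by 177 mm) begins 78 mm behind the grasp point.
Start: joints at [1.142, 0.628, 0.038, 1.517, -0.027, 0.996, -0.02], TCP at [0.231, -0.608, 0.205] pointing down, gripper open.
Joint ranges: [-3.06, 3.06], [-0.37, 2.12], [-1.25, 1.32], [0.18, 2.47], [-1.1, 4.24], [0.23, 1.98], [-2.94, 2.94]. Speed limits (rad/s): [2.57, 2.57, 3.14, 3.14, 3.14, 3.14, 3.14].

## Interface

Orientations are given as a rotation vector (axis times angle).
In Python, from plant import manip, cams, workorder gives the robot as it stands.
- The arm moves only by the tool step_arm, never from a script. Its argument "increments" is a list of rows, each a list of 2 entries, a list of its own where there are three numbers: the shift along the world's x, y, z in units of 50 mm (1.0 is 50 mm), then the turn about the world's z in rad. In form: [[[dx, dy, dz], twist], ...]. A call has 1 to 20 rows; each row is the pose to reach, as a shift and turn from the pose commanded when the call began; what a row does not reach only later rows make up. A row lasts 1/10 s, in which the tool goes at most 50 mm and 8.59 degrees, less where a joint would pass 70% of its speed; a pose out of reach is approached as far as the arm can. A call with a gripper value outside its range is refused whole. "hand" is the opening in per cent of the stroke, from 0 (shut) to 100 (fully open), set as the call begins (left out, the last holds). The fingers move at their own pace and stop on an object; "newtons" is the grip in N (left out, the last holds). Time passes only in rows, so rows that repeat a pose let the fingers close. It gives the time, the measured TCP pose, the force, the opening and the grip force at its end, in the units of the state.
- manip.state(): the state, without advancing time (a new reading comes with each control period).
- cams.get_image(name): name is "scene" or "top"; returns the picture (480x640x3 uint8, blue, green, red); there is no depth.
- cams.camera_params(name): a dict with "mtx" (3x3 intrinsics, pixels), "R" (3x3) and "t" (3): a world point X has camera coordinates R X + t. Camera axes: x right, y down, z forward; pixel columns grow to the right and rows downward; lengths in m; the calibration is good to about 2 mm. A picture is of the moment at which its call begins. camera_params takes no time and is no camera call.
- workorder.sign_off(): hands the job in; it is judged then, once.
The state is a dict: "clock": time; "joint_pos": joint angles; "dq": joint speeds; "effort": joint torques, N m; "position": TCP position; "tcp_rot": TCP orientation; "force": force on the tool from outside, world axes, zero at the start; "torque": the same for the moment, N m; "opening": finger opening in m; "finger_force": force on a finger pad.
Only numpy, scipy, OpenCV 4.12 (cv2) and the standard library are available. Lean on these libraries where they do the work, as an engineer would, in place of code of your own. Each camera call takes 0.05 s, during which the arm holds its last target. There are 200 camera calls.

## Working session

There is one attempt and no reset: what is moved stays moved. The work goes in short steps, Python scripts to look and compute and a tool call to move; the robot and the scene stay as the last step left them, time stands still between calls to the robot, and variables do not carry over. Pictures are saved under pics/ and viewed, at most 14 in all, crops included, and the job is handed in when it is done.

Besides the shell and the picture viewer there is one more tool, called after ">>>" as name([rows], argument=value, ...), one row to a line, values as JSON. step_arm: Moves the arm, as the interface text tells. Its arguments: {"type":"object","properties":{"increments":{"type":"array","items":{"type":"array"}},"hand":{"type":"number"},"newtons":{"type":"number"}},"required":["increments"]}

```bash
mkdir -p pics; python3 - <<'E'
from plant import manip,cams
import cv2
print(manip.state(), manip.grip_depth)
for n in("scene","top"):
    cv2.imwrite(f"pics/{n}0.png",cams.get_image(n)); print(n,cams.camera_params(n))
E
```

```text
{'clock': 0.0, 'joint_pos': array([ 1.14218313,  0.62932117,  0.03843235,  1.51833545, -0.02699198,
        0.99632816, -0.02005154]), 'dq': array([ 2.09919040e-03, -9.88723201e-04, -2.00097383e-03,  5.66620417e-05,
       -3.41205763e-04, -5.70754587e-04,  1.26506406e-04]), 'effort': array([ 8.89499624e-04, -5.49727285e+01,  1.14346124e+00, -1.86630964e+01,
       -5.22966846e-02,  2.37019738e-02,  1.69688656e-04]), 'position': array([ 0.2304835 , -0.60705454,  0.20458056]), 'tcp_rot': array([-3.08824386e+00, -5.66393475e-01,  5.68092077e-04]), 'force': array([-0.51111769, -0.46197639,  0.33884678]), 'torque': array([-0.02213895,  0.00523377, -0.01943158]), 'finger_force': 0.0, 'opening': 0.09353644447507896} 0.0188
scene {'mtx': array([[576.70263031,   0.        , 325.2827621 ],
       [  0.        , 576.70263031, 230.95786632],
       [  0.        ,   0.        ,   1.        ]]), 'R': array([[ 0.8516007 ,  0.52418554, -0.00240295],
       [ 0.31594872, -0.5169427 , -0.79557944],
       [-0.41827342,  0.6767568 , -0.60584452]]), 't': array([-0.47320359, -0.1614131 ,  1.46474337])}
top {'mtx': array([[504.44246905,   0.        , 308.70751553],
       [  0.        , 504.44246905, 243.5492636 ],
       [  0.        ,   0.        ,   1.        ]]), 'R': array([[ 0.07979332, -0.9967988 , -0.00501868],
       [-0.97336224, -0.07682963, -0.21601656],
       [ 0.21493946,  0.02212167, -0.9763768 ]]), 't': array([-0.02533351,  0.55304374,  1.26641472])}
```

View pics/top0.png

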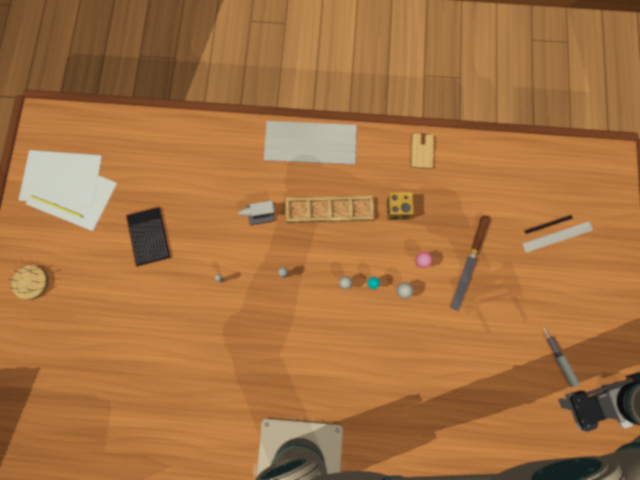

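View pics/scene0.png

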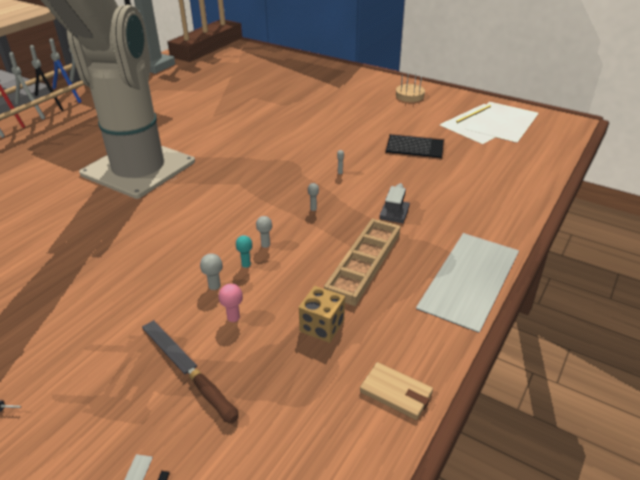

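```bash
cat > h.py <<'E'
import cv2,numpy as np
from plant import manip,cams
def ray(n,uv,z):
    c=cams.camera_params(n);C=-c["R"].T@c["t"]
    d=c["R"].T@np.linalg.inv(c["mtx"])@[uv[0],uv[1],1]
    return (C+d*(z-C[2])/d[2])
def proj(n,X):
    c=cams.camera_params(n);p=c["mtx"]@(c["R"]@np.array(X)+c["t"]);return p[:2]/p[2]
def head(img,n,uv,R=14,S=8,z=.054):
    u,v=map(int,uv);r=img[v-R:v+R+1,u-R:u+R+1]
    r=cv2.resize(r,None,fx=S,fy=S,interpolation=cv2.INTER_CUBIC).astype(int)
    # wood: red well above blue; steel: near neutral
    m=((r[...,2]-r[...,0])<32).astype(np.uint8)
    k,l,st,ce=cv2.connectedComponentsWithStats(m)
    c=R*S+S//2; ds=[min(np.hypot(*(np.argwhere(l==i)-c).T)) if st[i,4]>100 else 1e9 for i in range(1,k)]
    m=(l==1+int(np.argmin(ds))).astype(np.uint8)
    d=cv2.distanceTransform(m,cv2.DIST_L2,5);y,x=np.argwhere(d>d.max()-.7).mean(0)
    p=np.array([u-R+(x+.5)/S-.5,v-R+(y+.5)/S-.5])
    f=cams.camera_params(n);X=ray(n,p,z);dep=(f["R"]@X+f["t"])[2]
    return p,X,2*d.max()/S*dep/f["mtx"][0,0]*1e3
E
cat > m.py <<'E'
from h import *
t=cams.get_image("top");s=cams.get_image("scene")
for k,a,b in((18,(219,278),(340,155)),(26,(283,272),(313,189)),(34,(345,283),(264,225)),(42,(404,290),(211,265))):
    for n,i,p in(("top",t,a),("scene",s,b)):
        q,X,w=head(i,n,p);print(k,n,q.round(1),X.round(4),"dia",w.round(1))
# tray: light beech: hue/sat/value mask
hsv=cv2.cvtColor(t,cv2.COLOR_BGR2HSV)
print(hsv[198,330],hsv[209,310],hsv[235,330],t[198,330])
r=cv2.resize(t[185:235,275:385],None,fx=7,fy=7,interpolation=cv2.INTER_CUBIC)
cv2.imwrite("pics/tray.png",r)
c=cv2.resize(t[235:310,200:440],None,fx=3.3,fy=3.3,interpolation=cv2.INTER_CUBIC)
cv2.imwrite("pics/row.png",np.vstack([c,cv2.resize(r,(c.shape[1],340))]))
E
python3 m.py
```

```text
18 top [218.  277.2] [0.4465 0.2473 0.054 ] dia 11.8
18 scene [340.1 154.7] [0.4508 0.2396 0.054 ] dia 14.0
26 top [282.9 271.9] [0.4737 0.0799 0.054 ] dia 20.1
26 scene [312.8 189.2] [0.4767 0.0756 0.054 ] dia 23.4
34 top [345.2 282.2] [ 0.4597 -0.0839  0.054 ] dia 28.2
34 scene [263.5 224.4] [ 0.4612 -0.0874  0.054 ] dia 30.7
42 top [404.3 290.1] [ 0.4512 -0.2377  0.054 ] dia 36.3
42 scene [210.7 264.5] [ 0.452  -0.2406  0.054 ] dia 39.0
[ 18 129 188] [ 17 139 156] [ 14 166 184] [ 93 151 188]
```

View pics/row.png

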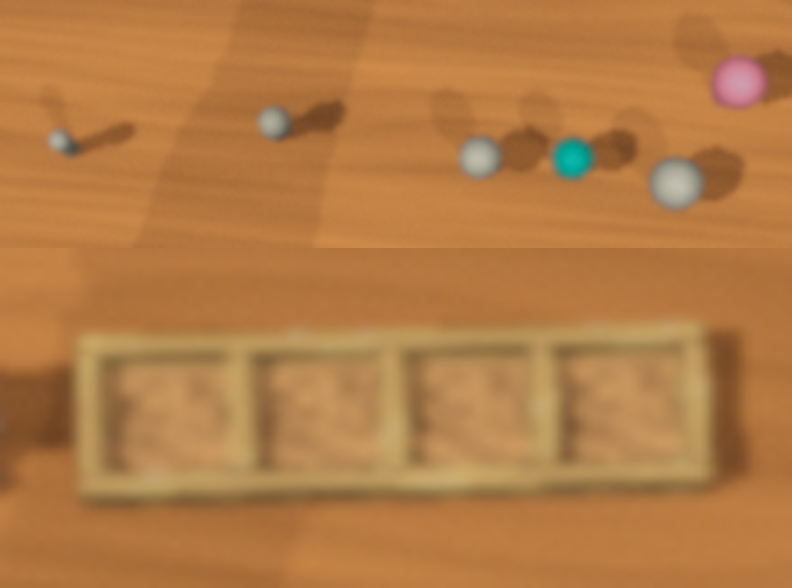

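The steel punches in the crop are: 18 at (60,141), 26 at (273,123), 34 at (480,157) and 42 at (676,183). The grey finish fits the description. Turquoise (572,158) and pink (740,82) are decoys. The tray is below them, and the block is off its right (−y) end. The mask was too strict, since the diameters came out small, so I'll refine it and locate the tray.

```bash
sed -i 's/m=((r\[...,2\]-r\[...,0\])<32)/m=((r[...,0]\/np.maximum(r[...,2],1))>.6)/' h.py; sed -i '/^# tray/,$d' m.py; cat > m2.py <<'E'
exec(open("m.py").read())
C=lambda x,y:(275+x/7.2-.43,185+(y-248)/6.8-.43)
for nm,p in dict(TL=(79,336),TR=(705,324),nearinL=(103,476),nearinR=(686,466),
   d1=(243,405),d2=(396,400),d3=(545,395)).items():
    print(nm,ray("top",C(*p),.024).round(4))
sc=cv2.resize(s[215:310,315:410],None,fx=6,fy=6,interpolation=cv2.INTER_CUBIC);cv2.imwrite("pics/st.png",sc)
print([(-cams.camera_params(n)["R"].T@cams.camera_params(n)["t"]).round(3) for n in("top","scene")])
E
python3 m2.py
```

```text
18 top [217.5 277.2] [0.4465 0.2485 0.054 ] dia 16.7
18 scene [340.1 154. ] [0.4492 0.2425 0.054 ] dia 17.9
26 top [282.6 271.7] [0.4742 0.0808 0.054 ] dia 24.5
26 scene [312.9 189. ] [0.4763 0.0765 0.054 ] dia 26.2
34 top [344.9 282.3] [ 0.4594 -0.0833  0.054 ] dia 32.5
34 scene [263.5 224.1] [ 0.4606 -0.0866  0.054 ] dia 33.8
42 top [404.3 290.1] [ 0.4512 -0.2377  0.054 ] dia 40.4
42 scene [210.7 264.3] [ 0.4514 -0.2402  0.054 ] dia 42.4
TL [0.686  0.0935 0.024 ]
TR [ 0.7099 -0.1453  0.024 ]
nearinL [0.6281 0.0792 0.024 ]
nearinR [ 0.6496 -0.1413  0.024 ]
d1 [0.6619 0.0285 0.024 ]
d2 [ 0.6686 -0.0295  0.024 ]
d3 [ 0.6751 -0.0861  0.024 ]
[array([ 0.268, -0.011,  1.356]), array([ 1.067, -0.827,  0.758])]
```

View pics/st.png

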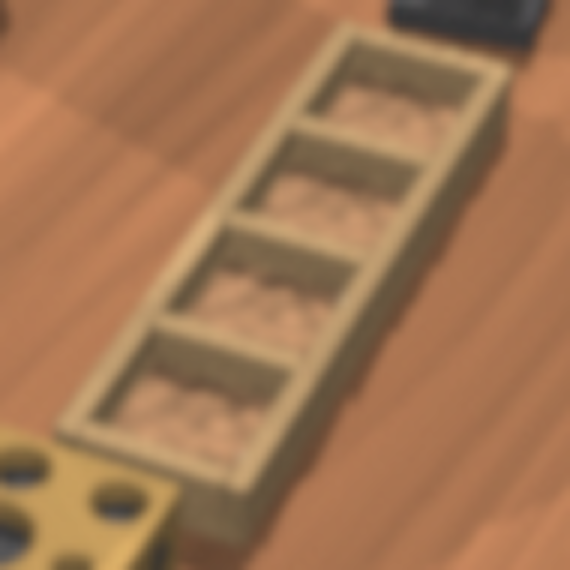

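>>> step_arm([
  [[0.1,0.2,0],0.05],
  [[0.4,0.7,0],0.15],
  [[0.8,1.3,-0.1],0.25],
  [[1.2,2.0,-0.2],0.37],
  [[1.6,2.7,-0.3],0.5],
  [[2.0,3.4,-0.4],0.62],
  [[2.4,4.1,-0.5],0.75],
  [[2.8,4.8,-0.6],0.87],
  [[3.2,5.4,-0.7],1.0],
  [[3.6,6.1,-0.8],1.1],
  [[4.0,6.7,-0.9],1.2],
  [[4.2,7.1,-1.0],1.25],
  [[4.35,7.3,-1.0],1.29],
  [[4.4,7.38,-1.0],1.31],
  [[4.4,7.38,-1.0],1.31],
  [[4.4,7.38,-1.0],1.31],
], hand=100, newtons=30)

```text
clock: 1.9
position: [0.4501, -0.2401, 0.1557]
tcp_rot: [2.108, 2.329, -0.001]
force: [0.0, -0.4, 0.1]
opening: 0.0943
finger_force: 0.0
```

```bash
python3 - <<'E'
from h import *
q=manip.state();print(q["position"],q["tcp_rot"],q["joint_pos"].round(2))
P=np.array([ray("scene",(315+x/6-.4,215+y/6-.4),.024) for x,y in((350,25),(510,68),(60,430),(240,490))])
print(P.round(4),P.mean(0))
E
```

```text
[ 0.45007584 -0.24012784  0.15567276] [ 2.10768586e+00  2.32899254e+00 -1.28531362e-03] [ 0.66  0.51 -0.32  1.95  0.24  0.71  0.29]
[[ 0.625   0.0838  0.024 ]
 [ 0.6854  0.0904  0.024 ]
 [ 0.6482 -0.1526  0.024 ]
 [ 0.709  -0.1468  0.024 ]] [ 0.66690943 -0.03131972  0.024     ]
```

>>> step_arm([
  [[0,0,-0.2],0],
  [[0,0,-0.5],0],
  [[0,0,-0.8],0],
  [[0,0,-1.1],0],
  [[0,0,-1.4],0],
  [[0,0,-1.7],0],
  [[0,0,-2.0],0],
  [[0,0,-2.25],0],
  [[0,0,-2.4],0],
  [[0,0,-2.48],0],
  [[0,0,-2.48],0],
])

```text
clock: 3.0
position: [0.4505, -0.2387, 0.0311]
tcp_rot: [-2.105, -2.331, 0.0]
force: [0.4, -1.0, 0.4]
opening: 0.0946
finger_force: 0.0
```

>>> step_arm([
  [[0,0,0],0],
  [[0,0,0],0],
  [[0,0,0],0],
  [[0,0,0],0],
  [[0,0,0],0],
  [[0,0,0],0],
  [[0,0,0],0],
  [[0,0,0],0],
], hand=20)

```text
clock: 3.8
position: [0.4511, -0.2387, 0.0315]
tcp_rot: [2.105, 2.331, 0.001]
force: [0.7, 0.7, 0.0]
opening: 0.0411
finger_force: 30.0
```

>>> step_arm([
  [[0,0,0.15],0],
  [[0,0,0.4],0],
  [[0,0,0.8],0],
  [[0,0,1.2],0],
  [[0,0,1.5],0],
  [[0.1,0.05,1.6],0],
  [[0.3,0.15,1.6],0],
  [[0.7,0.4,1.6],0],
  [[1.2,0.65,1.6],0],
  [[1.7,0.95,1.6],0],
  [[2.2,1.2,1.6],0],
  [[2.7,1.5,1.6],0],
  [[3.2,1.75,1.6],0],
  [[3.6,2.0,1.6],0],
  [[4.0,2.2,1.6],0],
  [[4.3,2.35,1.6],0],
  [[4.43,2.42,1.6],0],
  [[4.47,2.44,1.6],0],
  [[4.47,2.44,1.6],0],
  [[4.47,2.44,1.6],0],
])

```text
clock: 5.8
position: [0.6732, -0.1176, 0.1111]
tcp_rot: [-2.106, -2.33, 0.002]
force: [-0.4, -0.3, -5.1]
opening: 0.0412
finger_force: 30.0
```

```bash
python3 - <<'E'
from h import *
q=manip.state();print(q["position"],q["tcp_rot"],q["opening"])
s=cams.get_image("scene");cv2.imwrite("pics/c1.png",cv2.resize(s[170:350,260:440],None,fx=3.3,fy=3.3,interpolation=cv2.INTER_CUBIC))
E
```

```text
[ 0.67316897 -0.11757373  0.11113475] [-2.10584106e+00 -2.33035422e+00  2.27427089e-03] 0.04115886990419586
```

View pics/c1.png

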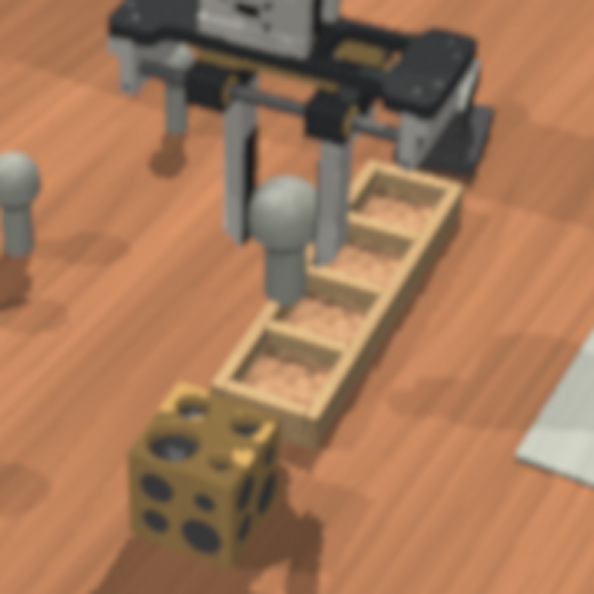

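The punch hangs upright in the fingers, with its head at crop (285,215) and foot at (287,300). Next I'll check its xy.

```bash
python3 - <<'E'
from h import *
print(ray("scene",(260+285/3.3,170+213/3.3),.134), ray("scene",(260+286/3.3,170+298/3.3),.081))
s=cams.get_image("scene");print(head(s,"scene",(346,235),z=.134))
E
```

```text
[ 0.67328489 -0.11925925  0.134     ] [ 0.67857182 -0.12523907  0.081     ]
(array([347.02083333, 234.92361111]), array([ 0.6748239 , -0.11960238,  0.134     ]), np.float64(43.198939851423376))
```

>>> step_arm([
  [[0.01,0.02,-0.1],0],
  [[0.02,0.04,-0.3],0],
  [[0.02,0.04,-0.6],0],
  [[0.02,0.04,-0.9],0],
  [[0.02,0.04,-1.1],0],
  [[0.02,0.04,-1.2],0],
  [[0.02,0.04,-1.28],0],
  [[0.02,0.04,-1.33],0],
  [[0.02,0.04,-1.36],0],
  [[0.02,0.04,-1.38],0],
  [[0.02,0.04,-1.38],0],
  [[0.02,0.04,-1.38],0],
])

```text
clock: 7.1
position: [0.6754, -0.1147, 0.0428]
tcp_rot: [2.105, 2.331, 0.001]
force: [-0.7, -0.4, -3.9]
opening: 0.0411
finger_force: 30.0
```

>>> step_arm([
  [[0,0,-0.02],0],
  [[0,0,-0.03],0],
  [[0,0,-0.03],0],
])

```text
clock: 7.4
position: [0.6756, -0.1147, 0.0416]
tcp_rot: [2.105, 2.331, 0.001]
force: [-0.3, 0.2, -0.2]
opening: 0.041
finger_force: 30.0
```

>>> step_arm([
  [[0,0,0],0],
  [[0,0,0],0],
  [[0,0,0],0],
  [[0,0,0],0],
  [[0,0,0],0],
  [[0,0,0],0],
  [[0,0,0],0],
], hand=100)

```text
clock: 8.1
position: [0.6752, -0.1147, 0.041]
tcp_rot: [-2.105, -2.332, -0.0]
force: [-0.7, 0.1, -0.4]
opening: 0.0924
finger_force: 0.0
```

>>> step_arm([
  [[0,0,0.3],0],
  [[0,0,0.8],0],
  [[0,0,1.3],0],
  [[0,0,1.7],0],
  [[-0.2,0,1.9],0],
  [[-0.6,0.1,2.0],0],
  [[-1.2,0.2,2.0],0],
  [[-1.9,0.3,2.0],0],
  [[-2.6,0.4,2.0],0],
  [[-3.3,0.5,2.0],0],
  [[-3.8,0.55,2.0],0],
  [[-4.1,0.6,2.0],0],
  [[-4.27,0.6,1.9],0],
  [[-4.31,0.6,1.6],0],
  [[-4.31,0.6,1.2],0],
  [[-4.31,0.6,0.8],0],
  [[-4.31,0.6,0.4],0],
  [[-4.31,0.6,0.0],0],
  [[-4.31,0.6,-0.17],0],
  [[-4.31,0.6,-0.19],0],
])

```text
clock: 10.1
position: [0.459, -0.0846, 0.0305]
tcp_rot: [-2.104, -2.331, 0.002]
force: [0.0, -0.6, 0.3]
opening: 0.0939
finger_force: 0.0
```

>>> step_arm([
  [[0,0,0],0],
  [[0,0,0],0],
  [[0,0,0],0],
  [[0,0,0],0],
  [[0,0,0],0],
  [[0,0,0],0],
  [[0,0,0],0],
  [[0,0,0],0],
], hand=15)

```text
clock: 10.9
position: [0.4598, -0.0847, 0.0315]
tcp_rot: [2.105, 2.332, 0.0]
force: [0.0, -0.7, 0.6]
opening: 0.0338
finger_force: 16.2
```

>>> step_arm([
  [[0,0,0.15],0],
  [[0,0,0.4],0],
  [[0,0,0.8],0],
  [[0,0,1.2],0],
  [[0,0,1.5],0],
  [[0.1,0,1.6],0],
  [[0.3,0.05,1.6],0],
  [[0.7,0.1,1.6],0],
  [[1.2,0.15,1.6],0],
  [[1.7,0.2,1.6],0],
  [[2.2,0.3,1.6],0],
  [[2.7,0.35,1.6],0],
  [[3.2,0.4,1.6],0],
  [[3.6,0.45,1.6],0],
  [[3.9,0.5,1.6],0],
  [[4.1,0.54,1.6],0],
  [[4.17,0.54,1.6],0],
  [[4.18,0.54,1.6],0],
  [[4.18,0.54,1.6],0],
])

```text
clock: 12.8
position: [0.668, -0.0578, 0.1107]
tcp_rot: [-2.105, -2.331, 0.002]
force: [0.5, -0.8, -2.8]
opening: 0.0331
finger_force: 30.0
```

>>> step_arm([
  [[0,0,-0.1],0],
  [[0,0,-0.3],0],
  [[0,0,-0.6],0],
  [[0,0,-0.9],0],
  [[0,0,-1.1],0],
  [[0,0,-1.2],0],
  [[0,0,-1.28],0],
  [[0,0,-1.33],0],
  [[0,0,-1.36],0],
  [[0,0,-1.39],0],
  [[0,0,-1.4],0],
  [[0,0,-1.4],0],
  [[0,0,-1.4],0],
])

```text
clock: 14.1
position: [0.6689, -0.0577, 0.0417]
tcp_rot: [2.105, 2.331, 0.0]
force: [-0.2, 1.3, -2.9]
opening: 0.0329
finger_force: 30.0
```

>>> step_arm([
  [[0,0,-0.01],0],
  [[0,0,-0.02],0],
  [[0,0,-0.02],0],
])

```text
clock: 14.4
position: [0.669, -0.0577, 0.0415]
tcp_rot: [2.105, 2.331, 0.001]
force: [-1.1, -0.2, 5.5]
opening: 0.0333
finger_force: 30.0
```

>>> step_arm([
  [[0,0,0],0],
  [[0,0,0],0],
  [[0,0,0],0],
  [[0,0,0],0],
  [[0,0,0],0],
  [[0,0,0],0],
  [[0,0,0],0],
], hand=100)

```text
clock: 15.1
position: [0.6687, -0.0577, 0.0404]
tcp_rot: [-2.105, -2.332, -0.0]
force: [0.7, 0.7, -0.1]
opening: 0.0855
finger_force: 0.0
```

>>> step_arm([
  [[0,0,0.2],0],
  [[0,0,0.6],0],
  [[0,0,1.1],0],
  [[0,0,1.6],0],
  [[-0.2,0.1,1.9],0],
  [[-0.6,0.4,2.0],0],
  [[-1.2,0.85,2.0],0],
  [[-1.8,1.25,2.0],0],
  [[-2.4,1.7,2.0],0],
  [[-3.0,2.1,2.0],0],
  [[-3.5,2.45,2.0],0],
  [[-3.75,2.65,2.0],0],
  [[-3.86,2.73,1.9],0],
  [[-3.88,2.74,1.6],0],
  [[-3.88,2.74,1.2],0],
  [[-3.88,2.74,0.8],0],
  [[-3.88,2.74,0.4],0],
  [[-3.88,2.74,0.0],0],
  [[-3.88,2.74,-0.16],0],
  [[-3.88,2.74,-0.18],0],
])

```text
clock: 17.1
position: [0.475, 0.0787, 0.0305]
tcp_rot: [-2.106, -2.331, 0.002]
force: [-0.3, -0.3, 0.1]
opening: 0.0941
finger_force: 0.0
```

>>> step_arm([
  [[0,0,0],0],
  [[0,0,0],0],
  [[0,0,0],0],
  [[0,0,0],0],
  [[0,0,0],0],
  [[0,0,0],0],
  [[0,0,0],0],
  [[0,0,0],0],
  [[0,0,0],0],
], hand=10)

```text
clock: 18.0
position: [0.4747, 0.0793, 0.0315]
tcp_rot: [-2.105, -2.332, -0.0]
force: [0.5, -0.5, 0.0]
opening: 0.0255
finger_force: 14.5
```

>>> step_arm([
  [[0,0,0.0],0],
  [[0,0,0.15],0],
  [[0,0,0.4],0],
  [[0,0,0.8],0],
  [[0,0,1.2],0],
  [[0,0,1.5],0],
  [[0.1,0,1.6],0],
  [[0.3,-0.1,1.6],0],
  [[0.7,-0.3,1.6],0],
  [[1.2,-0.5,1.6],0],
  [[1.7,-0.7,1.6],0],
  [[2.2,-0.95,1.6],0],
  [[2.7,-1.15,1.6],0],
  [[3.1,-1.3,1.6],0],
  [[3.4,-1.45,1.6],0],
  [[3.65,-1.55,1.6],0],
  [[3.74,-1.6,1.6],0],
  [[3.76,-1.6,1.6],0],
  [[3.76,-1.6,1.6],0],
])

```text
clock: 19.9
position: [0.662, -0.0005, 0.1107]
tcp_rot: [-2.104, -2.331, 0.001]
force: [0.1, 0.2, -1.7]
opening: 0.025
finger_force: 30.0
```

>>> step_arm([
  [[0,0,-0.1],0],
  [[0,0,-0.3],0],
  [[0,0,-0.6],0],
  [[0,0,-0.9],0],
  [[0,0,-1.1],0],
  [[0,0,-1.2],0],
  [[0,0,-1.28],0],
  [[0,0,-1.33],0],
  [[0,0,-1.36],0],
  [[0,0,-1.39],0],
  [[0,0,-1.4],0],
  [[0,0,-1.41],0],
  [[0,0,-1.41],0],
  [[0,0,-1.41],0],
])

```text
clock: 21.3
position: [0.6629, -0.0007, 0.0415]
tcp_rot: [2.105, 2.331, 0.001]
force: [-0.1, 0.2, 2.0]
opening: 0.0251
finger_force: 30.0
```

>>> step_arm([
  [[0,0,0],0],
  [[0,0,0],0],
  [[0,0,0],0],
  [[0,0,0],0],
  [[0,0,0],0],
  [[0,0,0],0],
  [[0,0,0],0],
], hand=100)

```text
clock: 22.0
position: [0.6627, -0.0007, 0.0409]
tcp_rot: [-2.105, -2.332, 0.0]
force: [0.3, 0.6, -0.1]
opening: 0.0776
finger_force: 0.0
```

>>> step_arm([
  [[0,0,0.2],0],
  [[0,0,0.6],0],
  [[0,0,1.1],0],
  [[0,0,1.6],0],
  [[-0.2,0.2,1.9],0],
  [[-0.6,0.7,2.0],0],
  [[-1.1,1.26,2.0],0],
  [[-1.7,1.95,2.0],0],
  [[-2.3,2.64,2.0],0],
  [[-2.9,3.32,2.0],0],
  [[-3.5,4.0,2.0],0],
  [[-3.9,4.47,2.0],0],
  [[-4.2,4.8,2.0],0],
  [[-4.3,4.93,1.9],0],
  [[-4.3,4.93,1.7],0],
  [[-4.3,4.93,1.3],0],
  [[-4.3,4.93,0.9],0],
  [[-4.3,4.93,0.5],0],
  [[-4.3,4.93,0.1],0],
  [[-4.3,4.93,-0.1],0],
])

```text
clock: 24.0
position: [0.448, 0.2434, 0.0338]
tcp_rot: [2.108, 2.329, -0.005]
force: [0.1, -0.3, -0.4]
opening: 0.0939
finger_force: 0.0
```

>>> step_arm([
  [[0,0,-0.07],0],
  [[0,0,-0.09],0],
  [[0,0,-0.09],0],
])

```text
clock: 24.3
position: [0.4483, 0.2458, 0.0319]
tcp_rot: [2.106, 2.331, 0.001]
force: [0.8, -0.9, -0.1]
opening: 0.0941
finger_force: 0.0
```

>>> step_arm([
  [[0,0,0],0],
  [[0,0,0],0],
  [[0,0,0],0],
  [[0,0,0],0],
  [[0,0,0],0],
  [[0,0,0],0],
  [[0,0,0],0],
  [[0,0,0],0],
  [[0,0,0],0],
  [[0,0,0],0],
  [[0,0,0],0],
], hand=5)

```text
clock: 25.4
position: [0.4477, 0.2458, 0.0315]
tcp_rot: [-2.105, -2.332, -0.0]
force: [-0.1, -0.3, 1.3]
opening: 0.0169
finger_force: 30.0
```

>>> step_arm([
  [[0,0,0.15],0],
  [[0,0,0.5],0],
  [[0,0,1.0],0],
  [[0,0,1.4],0],
  [[0,0,1.6],0],
  [[0.1,-0.1,1.7],0],
  [[0.4,-0.36,1.7],0],
  [[0.8,-0.72,1.7],0],
  [[1.3,-1.17,1.7],0],
  [[1.8,-1.62,1.7],0],
  [[2.3,-2.07,1.7],0],
  [[2.8,-2.53,1.7],0],
  [[3.3,-2.98,1.7],0],
  [[3.7,-3.34,1.7],0],
  [[4.0,-3.6,1.7],0],
  [[4.15,-3.74,1.7],0],
  [[4.19,-3.78,1.7],0],
  [[4.19,-3.78,1.7],0],
  [[4.19,-3.78,1.7],0],
])

```text
clock: 27.3
position: [0.6562, 0.0582, 0.1163]
tcp_rot: [-2.102, -2.333, 0.0]
force: [0.5, -0.1, -1.2]
opening: 0.0167
finger_force: 30.0
```

>>> step_arm([
  [[0,0,-0.1],0],
  [[0,0,-0.3],0],
  [[0,0,-0.7],0],
  [[0,0,-1.0],0],
  [[0,0,-1.2],0],
  [[0,0,-1.3],0],
  [[0,0,-1.38],0],
  [[0,0,-1.43],0],
  [[0,0,-1.46],0],
  [[0,0,-1.49],0],
  [[0,0,-1.5],0],
  [[0,0,-1.51],0],
  [[0,0,-1.51],0],
  [[0,0,-1.51],0],
])

```text
clock: 28.7
position: [0.6575, 0.0568, 0.0415]
tcp_rot: [2.105, 2.331, 0.001]
force: [-0.5, -0.6, 2.8]
opening: 0.017
finger_force: 30.0
```

Contact with the floor. Release, lift and back away.

>>> step_arm([
  [[0,0,0],0],
  [[0,0,0],0],
  [[0,0,0],0],
  [[0,0,0],0],
  [[0,0,0],0],
  [[0,0,0],0],
  [[0,0,0],0],
  [[0,0,0],0],
], hand=100)

```text
clock: 29.5
position: [0.6572, 0.0568, 0.041]
tcp_rot: [-2.105, -2.332, -0.0]
force: [-0.4, -0.6, -0.8]
opening: 0.0775
finger_force: 0.0
```

>>> step_arm([
  [[0,0,0.2],0],
  [[0,0,0.6],0],
  [[0,0,1.1],0],
  [[0,0,1.6],0],
  [[0,0,2.1],0],
  [[0,0,2.5],0],
  [[-0.3,0.3,2.9],0],
  [[-0.8,0.8,3.2],0],
  [[-1.3,1.3,3.4],0],
  [[-1.8,1.8,3.4],0],
  [[-2.3,2.3,3.4],0],
  [[-2.8,2.8,3.4],0],
  [[-3.2,3.4,3.4],0],
  [[-3.4,3.8,3.4],0],
  [[-3.5,4.0,3.4],0],
  [[-3.5,4.0,3.4],0],
])

```text
clock: 31.1
position: [0.4817, 0.2583, 0.2116]
tcp_rot: [-2.102, -2.335, -0.002]
force: [-0.6, -0.2, 0.3]
opening: 0.0941
finger_force: 0.0
```

```bash
python3 - <<'E'
from h import *
t=cams.get_image("top");s=cams.get_image("scene")
c,S=np.array([.666,-.030]),np.array([[np.cos(.1),np.sin(.1)],[-np.sin(.1),np.cos(.1)]])
for k,p in((42,(.6747,-.1166)),(34,(.6689,-.0589)),(26,(.6631,-.0012)),(18,(.6573,.0566))):
    for n,i in(("top",t),("scene",s)):
        q,X,w=head(i,n,proj(n,[*p,.064]),z=.064,R=10);print(k,n,q.round(1),(S@(X[:2]-c)).round(4),w.round(1))
a=cv2.resize(s[130:350,180:440],None,fx=3,fy=3)[:600]
b=cv2.resize(t[170:320,200:450],None,fx=2.6,fy=2.6)
cv2.imwrite("pics/f1.png",a);cv2.imwrite("pics/f2.png",b)
E
```

```text
42 top [362.1 202.7] [ 0.0005 -0.0852] 40.4
42 scene [356.4 267.7] [ 0.0198 -0.0888] 74.1
34 top [340.  203.3] [ 0.0001 -0.0261] 34.3
34 scene [369.4 244.4] [ 0.0151 -0.0154] 39.7
26 top [318.5 204.2] [-0.0012  0.0313] 27.0
26 scene [378.2 229.9] [0.0133 0.0351] 32.0
18 top [296.9 204.7] [-0.0012  0.089 ] 16.0
18 scene [391.4 211. ] [0.0139 0.1076] 42.6
```

View pics/f1.png

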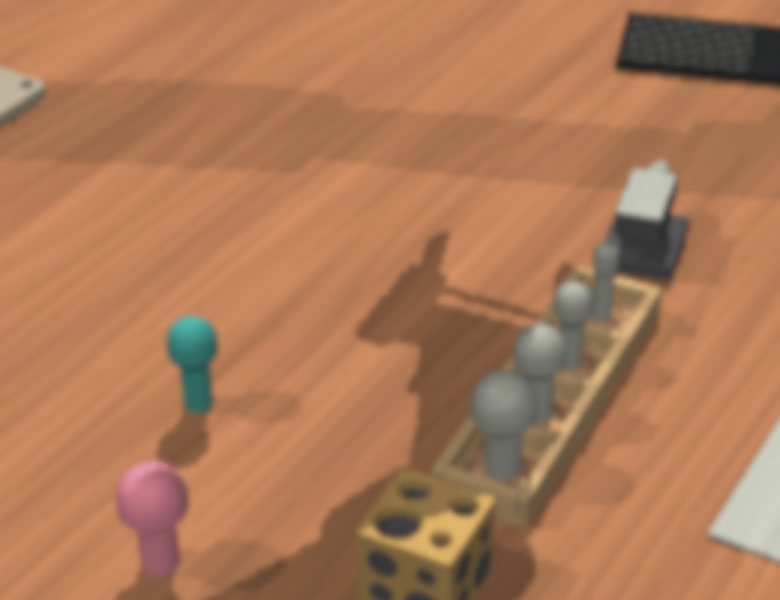

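View pics/f2.png

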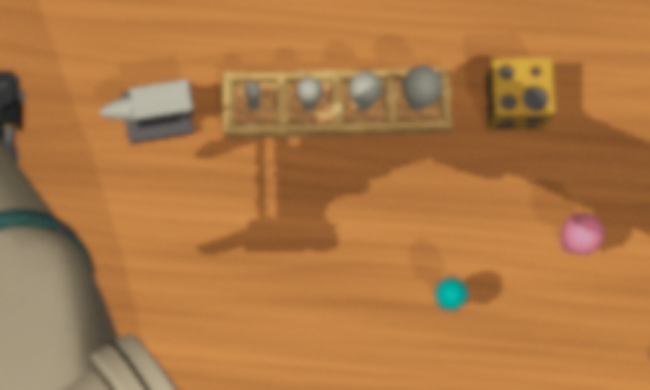

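All four punches stand upright in the tray. In the scene crop they run from 42 at (503,405) next to the block to 18 at (605,265) at the anvil end. The top view puts each within 3 mm of its compartment centre. The scene-view positions are spoilt because the punches overlap there. The block, anvil and decoys look undisturbed.

```bash
python3 -c "
from plant import workorder;print(workorder.sign_off())"
```

```text
the job is handed in; nothing more can be done
None
```

All four punches stand dome up in the tray, one to a compartment, with the 42 mm next to the doming block and the 18 mm at the far end; the job is handed in at about 31 s of the 96 s, and no verdict came back.

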